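# Find and mark the balance point of a hanging bar

### The arm

A 6-joint arm with a two-finger parallel gripper is mounted at the origin on the work surface. World frame = base frame: x ahead of the robot, y to its left, z up, the work surface at z = 0. Lengths are in m, angles in rad, forces in N, time in s.
With the tool pointing down it reaches from about 0.3 to 0.775 m from the base axis. Payload 14.6 kg.
Tool frame: the origin (TCP) lies between the finger pads; the fingertips stand 19 mm ahead of it and the grasp point (between the pads) is the TCP (bot.tcp_to_tips is the distance from the TCP to the fingertips, in m); z points along the fingers, x is the direction in which the jaws open and shut, and the axes are right-handed (so a half turn about z gives the same grasp; the last joint's range is limited). The gripper opens to 85 mm and grips with 20 to 120 N. Pads are 22 mm wide; open, the fingers measure 114 mm over their backs; the gripper's body (76 mm by 85 mm) begins 54 mm behind the grasp point. The pads swing forward as they close: fully open they stand 13 mm farther back than shut.
Start: joints at [1.053, 0.3, 1.521, -0, 1.321, -0.067], TCP at [0.24, 0.495, 0.25] pointing down, gripper open.
Joint ranges: [-3.03, 3.03], [-0.79, 2.21], [0.23, 2.52], [-1.04, 4.18], [0, 3.07], [-2.55, 2.55]. Speed limits (rad/s): [2.22, 2.22, 2.57, 3.14, 3.14, 3.14].

### API

Orientations are given as a rotation vector (axis times angle).
In Python, from workcell import bot gives the robot as it stands.
- The arm moves only by the shell command python3 -m pendant 'ROWS'. ROWS is JSON, a list that holds one entry, the list of rows, each a list of 5 numbers: the shift along the tool's x, y, z in mm, then the turn about the tool's z in rad, then the opening, from 0 (shut) to 1 (fully open). In form: [[[tx, ty, tz, spin, claw], ...]]. A call has 1 to 12 rows; each row is the pose to reach, as a shift and turn from the pose commanded when the call began, along the tool's axes at that moment; what a row does not reach only later rows make up. A row lasts 1/8 s, in which the tool goes at most 62.5 mm and 10.7 degrees, less where a joint would pass 70% of its speed; a pose out of reach is approached as far as the arm can. A call with a gripper value outside its range is refused whole. The fingers move at their own pace and stop on an object; the grip force is fixed at half the most. Time passes only in rows, so rows that repeat a pose let the fingers close. It gives the time, the measured TCP pose, the force and the opening at its end, in the units of the state.
- bot.state(): the state, without advancing time (a new reading comes with each control period).
- bot.get_image(name): name is "scene" or "top"; returns the picture (420x560x3 uint8, red, green, blue); there is no depth.
- bot.get_calibration(name): a dict with "fx", "fy", "cx", "cy" (pixels), "rvec" (rotation vector, rad) and "tvec" (3), from world to camera coordinates, as OpenCV has them. Camera axes: x right, y down, z forward; pixel columns grow to the right and rows downward; lengths in m; the calibration is good to about 2 mm. A picture is of the moment at which its call begins. get_calibration takes no time and is no camera call.
- bot.hand_in(): hands the job in, once; it reports no verdict.
Trained networks look in the newest picture that a camera, given by its name, has taken for a name from the list of things; names that differ only in an ending like _2 or _b are one class to them, and where a whole thing is asked for, a point or a joint stands for the part that bears it (a point fixed in the world has none). Each returns a list of dicts, best first, with "score" (0 to 1); they miss things now and then, are a little off and sometimes report something else, mostly with a low value. They report only what shows in the picture. A call takes as long as a camera call.
- bot.outline_of(label, camera): "pixels" (420x560 bool, what is visible of it) and "rect" ([left, top, width, height] in pixels, round what is visible of it).
The state is a dict: "clock": time; "joint_positions": joint angles; "qd": joint speeds; "joint_torque": joint torques, N m; "tcp_pos": TCP position; "tool_rot": TCP orientation; "force": force on the tool from outside, world axes, zero at the start; "wrist_torque": the same for the moment, N m; "grip_width": opening from 0.0 (shut) to 1.0 (fully open).
Only numpy, scipy, OpenCV 4.12 (cv2) and the standard library are available. Lean on these libraries where they do the work, as an engineer would, in place of code of your own. Each camera call takes 0.05 s, during which the arm holds its last target. There are 200 camera calls.

### The job

The wooden hanging bar lies across the steel balance edge, tipped down on one side. Slide it gently along the edge, without lifting it off or pressing it down hard, until it rests level on the edge alone when you let go; then gently set the brass saddle astride the bar right over the edge to mark that point, and leave the bar balanced level with the saddle on it. Leave the bowl, the jar and the pot where they are.

Things in the scene. Friction and masses are not known exactly. Their poses are not given: they have to be found in the camera images.
- stand: Fixed balance stand on the table. Origin at the centre of its underside; the bar lies along its y axis. Dark wood base 90 (x) x 210 (y) x 12 mm; in the middle an upright steel plate, 44 mm along x, 8 mm thick along y, its narrow flat top the balance edge; a forked wooden rest at y = +80 and -80 mm.
- edge_mid (a point): Middle of the top of the balance edge, 70 mm above the table; axes as the stand (x along the edge). The edge is 8 mm wide along y and bedded to give slightly: the bar rests level (within about a degree) when its centre of mass is over these 8 mm, else it tips about 4.5 degrees onto a forked rest. When let go it may rock for a second or two.
- rest_a (a point): Middle of the floor of the forked rest at y = +80 mm, 6.3 mm below the edge, 12 mm long in y. On each side in x a wooden cheek, 32 mm apart inside, reaching 12 mm above the edge.
- rest_b (a point): The same of the forked rest at y = -80 mm.
- bar: Loose hanging bar, about 0.25 kg: hardwood 24 (x) x 280 (y) x 18 mm (z), a brass bud 30 mm long on each end. Origin at the centre of the underside. It lies along the stand's y, between the fork cheeks, its middle within about 1 cm of the edge, big bud end down. What fills the buds is unknown: the balance point is some centimetres from the middle towards the big bud.
- bar_mid (a point): Centre of the bar (9 mm above its underside); y points to the big bud.
- big_tip (a point): Flat tip (14 mm across) of the big bud (28 mm thick), 170 mm from the bar's centre along its +y, at half the bar's height.
- small_tip (a point): Flat tip (14 mm across) of the small bud (19 mm thick), 170 mm from the bar's centre along its -y, at half the bar's height.
- saddle: Loose brass saddle, 35 g, 42 mm high, standing on its legs. Origin at the centre of its underside. A U 37 mm wide (x), 16 mm long (y): legs 3 mm thick, 10 mm tall, 31 mm apart inside, under a 4 mm plate; on the plate an upright lug 18 (x) x 10 (y) x 28 mm tall, to hold it by.
- saddle_mid (a point): Centre of the saddle, 21 mm above its underside, in the lug, 7 mm above the plate's top; axes as the saddle. Seated on the bar (y along the bar's y, either way round) the plate lies on the bar's top, the legs hang beside it with 3.5 mm play on each side, and this point is 20 mm above the bar's centre.
- offering_bowl_mid (a point): Bystander: steel bowl, 90 mm across, 50 mm high; its centre, half-way up.
- candle_jar_mid (a point): Bystander: amber candle jar, 60 mm across, 80 mm high; its centre, half-way up.
- joss_pot_mid (a point): Bystander: white ceramic pot, 84 mm across, 70 mm high; its centre, half-way up.

How it is judged:
By the outcome, as a careful person would: the job done as asked, in the order asked, and still so for the second after the job is handed in, with the robot touching nothing.
It also fails if it takes over 72 s, if anything falls off the work surface, if the arm or the gripper's body presses on something with over 40 N, if the wrist force passes 120 N, or if a joint passes its speed limit or range.

## Working session

There is one attempt and no reset: what is moved stays moved. The work goes in short steps, Python scripts to look and compute and a shell command to move; the robot and the scene stay as the last step left them, time stands still between calls to the robot, and variables do not carry over. Pictures are saved under pics/ and viewed, about 8 in all and at most 12, crops included, and the job is handed in when it is done.

```bash
mkdir -p pics; ls
python3 - <<'E'
from workcell import bot
import cv2,numpy as np
for c in ["scene","top"]:
    im=bot.get_image(c); cv2.imwrite(f"pics/{c}0.png",im[:,:,::-1]); k=bot.get_calibration(c)
    print(c,{a:np.round(b,4).tolist() for a,b in k.items()})
    for n in ["bar","big_tip","small_tip","saddle","stand","offering_bowl_mid","candle_jar_mid","joss_pot_mid"]:
        for d in bot.outline_of(n,c)[:2]:
            ys,xs=np.nonzero(d["pixels"]); print(n,round(d["score"],2),d["rect"],xs.mean().round(1),ys.mean().round(1))
s=bot.state();print(s)
E
```

```text
pics
scene {'fx': 447.934, 'fy': 447.934, 'cx': 275.5801, 'cy': 202.8276, 'rvec': [1.2997, 2.11, -0.9863], 'tvec': [0.2635, -0.2589, 1.3807]}
bar 0.68 [223.3, 180.5, 157.8, 62.6] 305.5 212.0
big_tip 0.66 [225.2, 181.3, 159.4, 61.3] 306.1 212.2
small_tip 0.88 [226.7, 182.4, 158.0, 58.8] 304.8 211.7
small_tip 0.62 [247.3, 201.7, 100.4, 65.2] 298.5 236.3
saddle 0.47 [312.5, 190.1, 17.7, 18.4] 321.2 199.2
stand 0.62 [244.7, 202.0, 105.6, 67.4] 298.4 236.2
offering_bowl_mid 0.63 [213.3, 248.2, 48.7, 44.6] 236.7 268.7
candle_jar_mid 0.57 [425.0, 193.6, 40.3, 40.0] 445.1 213.8
candle_jar_mid 0.4 [243.6, 203.0, 105.5, 64.7] 297.9 236.1
joss_pot_mid 0.82 [168.6, 127.8, 52.2, 40.7] 193.1 146.0
top {'fx': 416.6784, 'fy': 416.6784, 'cx': 276.3437, 'cy': 208.3442, 'rvec': [2.1517, -2.1541, 0.1448], 'tvec': [-0.0108, 0.5738, 0.9484]}
bar 0.84 [180.3, 192.4, 145.7, 21.3] 252.2 203.6
big_tip 0.66 [180.1, 194.4, 146.1, 16.3] 253.4 203.5
small_tip 0.73 [177.6, 197.7, 151.4, 15.9] 253.3 203.6
saddle 0.46 [248.7, 250.6, 10.7, 18.6] 253.2 261.0
stand 0.64 [211.9, 190.6, 89.2, 37.7] 254.6 210.1
candle_jar_mid 0.58 [117.9, 269.6, 35.4, 27.4] 135.9 282.6
joss_pot_mid 0.81 [383.5, 253.9, 65.6, 35.0] 411.2 272.1
{'clock': 0.9, 'joint_positions': array([ 1.05339809e+00,  2.99858559e-01,  1.52102884e+00,  2.27767391e-05,
        1.32073161e+00, -6.65848843e-02]), 'qd': array([-0.00039398, -0.00053429,  0.00013669, -0.00118202,  0.00084158,
       -0.00029725]), 'joint_torque': array([ 1.67628557e-03, -5.43347418e+01, -3.61970687e+01, -8.76533909e-05,
        6.35820288e-04, -1.45813806e-05]), 'tcp_pos': array([0.23961042, 0.49503105, 0.25029111]), 'tool_rot': array([-2.66174345e+00, -1.66873680e+00,  5.28823660e-05]), 'force': array([ 0.62942135, -1.27642157, -0.30388106]), 'wrist_torque': array([0.03012269, 0.08840819, 0.0015478 ]), 'grip_width': 0.9992023227523558}
```

Run:
```python
import cv2,numpy as np
a=cv2.imread("pics/scene0.png")[110:310,150:480];b=cv2.imread("pics/top0.png")[150:310,100:460]
a=cv2.resize(a,None,fx=1.8,fy=1.8,interpolation=2);b=cv2.resize(b,None,fx=1.65,fy=1.45,interpolation=2)
w=max(a.shape[1],b.shape[1]);p=lambda i:cv2.copyMakeBorder(i,0,0,0,w-i.shape[1],0)
o=np.vstack([p(a),p(b)]);print(o.shape);cv2.imwrite("pics/v0.png",o)
```

```text
(592, 594, 3)
```

View pics/v0.png

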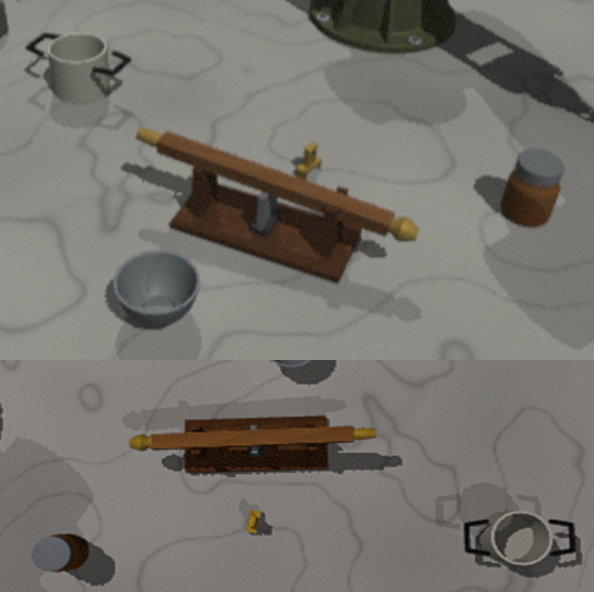

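The big bud is at right in the scene view (about 382,237) and left in the top view (about 179,207). The saddle stands between the robot and the stand, turned somewhat. Next I triangulate.

```bash
cat > h.py <<'E'
from workcell import bot
import cv2,numpy as np
from scipy.spatial.transform import Rotation as R
K={}
for c in ["scene","top"]:
    k=bot.get_calibration(c);M=np.array([[k["fx"],0,k["cx"]],[0,k["fy"],k["cy"]],[0,0,1]])
    Rm=R.from_rotvec(k["rvec"]).as_matrix();K[c]=(M,Rm,np.array(k["tvec"]))
def P(c): M,r,t=K[c];return M@np.c_[r,t]
def tri(s,t):
    X=cv2.triangulatePoints(P("scene"),P("top"),np.array(s,float).reshape(2,1),np.array(t,float).reshape(2,1)).ravel();return X[:3]/X[3]
def proj(c,X):
    q=P(c)@np.append(X,1);return q[:2]/q[2]
def ray(c,p,z):
    M,r,t=K[c];o=-r.T@t;d=r.T@np.linalg.inv(M)@np.array([p[0],p[1],1.]);return o+d*(z-o[2])/d[2]
def tcp():
    s=bot.state();return s["tcp_pos"],R.from_rotvec(s["tool_rot"]).as_matrix(),s
E
python3 - <<'E'
from h import *
np.set_printoptions(precision=4,suppress=True)
b=tri((382.2,237.2),(179.4,206.6));s=tri((226.7,184.4),(328.5,200.3));print("big",b,"small",s,np.linalg.norm(b-s))
cs=[ray("top",p,.012) for p in [(212.7,192.8),(298.2,189.3),(298.8,225.2),(213.3,227.2)]];print(np.array(cs),np.mean(cs,0))
cc=[ray("scene",(150+x/1.8,110+y/1.8),.012) for x,y in [(171,225),(338,276),(361,240)]];print(np.array(cc))
print("saddle top",tri((150+310/1.8,110+147/1.8),(100+257/1.65,150+(512-360)/1.45)))
print(tri((321.2,199.2),(253.2,261)))
p,r,_=tcp();print(p,r,bot.tcp_to_tips)
S=cv2.imread("pics/scene0.png");T=cv2.imread("pics/top0.png")
a=cv2.resize(S[170:270,215:395],None,fx=4.4,fy=3.0,interpolation=2)[:, :790]
b1=cv2.resize(S[183:215,300:340],None,fx=9,fy=9,interpolation=2);b2=cv2.resize(T[240:280,230:280],None,fx=7.2,fy=7.2,interpolation=2)
o=np.zeros((600,792,3),np.uint8);o[:300,:a.shape[1]]=a;o[302:302+288,:360]=b1;o[302:302+288,400:760]=b2;cv2.imwrite("pics/v1.png",o)
E
```

```text
big [0.5726 0.2122 0.0741] small [ 0.584  -0.1269  0.0906] 0.33970666221918994
[[ 0.6158  0.1439  0.012 ]
 [ 0.6243 -0.0651  0.012 ]
 [ 0.5361 -0.0658  0.012 ]
 [ 0.5315  0.1409  0.012 ]] [0.5769 0.0385 0.012 ]
[[ 0.6307 -0.0562  0.012 ]
 [ 0.6174  0.1473  0.012 ]
 [ 0.5513  0.1516  0.012 ]]
saddle top [0.462  0.0428 0.0486]
[0.4501 0.0443 0.0185]
[0.2396 0.495  0.2503] [[ 0.4357  0.9001 -0.    ]
 [ 0.9001 -0.4357 -0.    ]
 [-0.     -0.     -1.    ]] 0.019
```

View pics/v1.png

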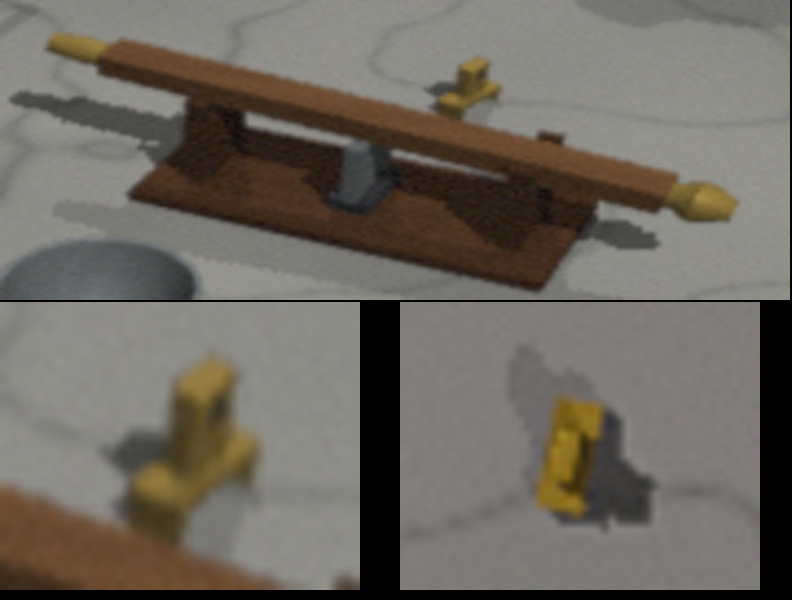

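The 340 mm tip-to-tip length checks out. The bar and stand axis is yawed about +1.9°. The saddle's long axis is about -12° from world x. Next I go to a point beyond the big tip with the fingers shut, high first.

```bash
python3 -m pendant '[[[-20,100,0,0.18,0],[-40,200,0,0.37,0],[-60,300,30,0.55,0],[-75,370,70,0.74,0],[-81,408,100,0.92,0],[-81,408,100,1.087,0],[-81,408,100,1.087,0],[-81,408,100,1.087,0]]]'
python3 - <<'E'
from h import *
p,r,s=tcp();print(p.round(4),np.degrees(np.arctan2(r[1,0],r[0,0])),s["joint_positions"].round(2))
im=bot.get_image("scene");cv2.imwrite("pics/s1.png",cv2.resize(im[100:290,200:450,::-1],None,fx=3,fy=3))
for n in ["saddle"]:
  pass
print("saddle",ray("top",(253.6,261.5),.014))
for k,(s_,t_) in {"jar":((445,213.8),(135.9,282.6)),"pot":((193,146),(411,272))}.items(): print(k,tri(s_,t_))
E
```

```text
clock: 1.9
tcp_pos: [0.5729, 0.2415, 0.1477]
tool_rot: [3.14, 0.046, -0.005]
force: [-0.7, 0.8, 0.4]
grip_width: -0.001
[0.5729 0.2415 0.1477] 1.6675714243039343 [ 0.34  0.55  1.41 -0.    1.18  0.31]
saddle [0.4491549  0.04289223 0.014     ]
jar [0.40120083 0.31151933 0.04271596]
pot [ 0.42489276 -0.32406793  0.0404511 ]
```

View pics/s1.png

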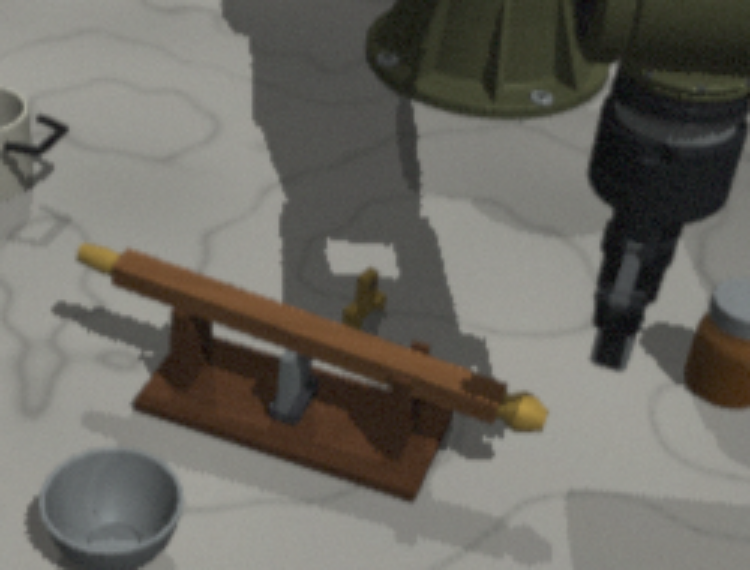

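```bash
python3 -m pendant '[[[0,0,30,0,0],[0,0,60,0,0],[0,0,80,0,0],[0,0,80,0,0],[0,5,80,0,0],[0,10,80,0,0],[0,13,80,0,0],[0,15,80,0,0],[0,17,80,0,0],[0,19,80,0,0],[0,21,80,0,0],[0,23,80,0,0]]]'
cat >> h.py <<'E'
# bar axis slope in scene picture -> tilt by comparing with the projected axis
def tilt(tag=None,cam="scene"):
    im=bot.get_image(cam);
    if tag: cv2.imwrite(f"pics/{tag}.png",cv2.resize(im[100:290,200:450,::-1],None,fx=3,fy=3))
    d=bot.outline_of("bar",cam)
    if not d: print("no bar");return
    m=d[0]["pixels"];ys,xs=np.nonzero(m)
    # wood/brass only: warm colour
    hsv=cv2.cvtColor(im,cv2.COLOR_RGB2HSV);l,t,w,h=[int(v) for v in d[0]["rect"]]
    v=cv2.fitLine(np.c_[xs,ys].astype(np.float32),cv2.DIST_HUBER,0,.01,.01).ravel()
    a=np.degrees(np.arctan(v[1]/v[0]))
    u=np.array([-.033,.9994,0]);c=np.array([.578,.043-.0,.079]);out=[]
    for th in (0,4.5):
        q=[proj(cam,c+s*.15*(u*np.cos(np.radians(th))-np.array([0,0,np.sin(np.radians(th))]))) for s in(-1,1)]
        e=q[1]-q[0];out.append(np.degrees(np.arctan(e[1]/e[0])))
    print("rect",np.round(d[0]["rect"],1),"score",round(d[0]["score"],2),"slope",a.round(2),"level/tipped model",np.round(out,2),"tilt",((a-out[0])/(out[1]-out[0])*4.5).round(2))
E
python3 -c "
from h import *
p,r,s=tcp();print(p.round(4),s['force']);tilt('s2')
print(proj('scene',[.5729,.2415,.1287]))"
```

```text
clock: 3.45
tcp_pos: [0.5724, 0.2215, 0.0703]
tool_rot: [-3.141, -0.052, -0.0]
force: [-0.6, 2.3, 0.1]
grip_width: -0.002
[0.5724 0.2215 0.0703] [-0.603576    2.29599998  0.12118932]
rect [221.3 182.2 159.7  62. ] score 0.95 slope 19.95 level/tipped model [16.77 20.2 ] tilt 4.17
[401.73332038 220.6790388 ]
```

View pics/s2.png

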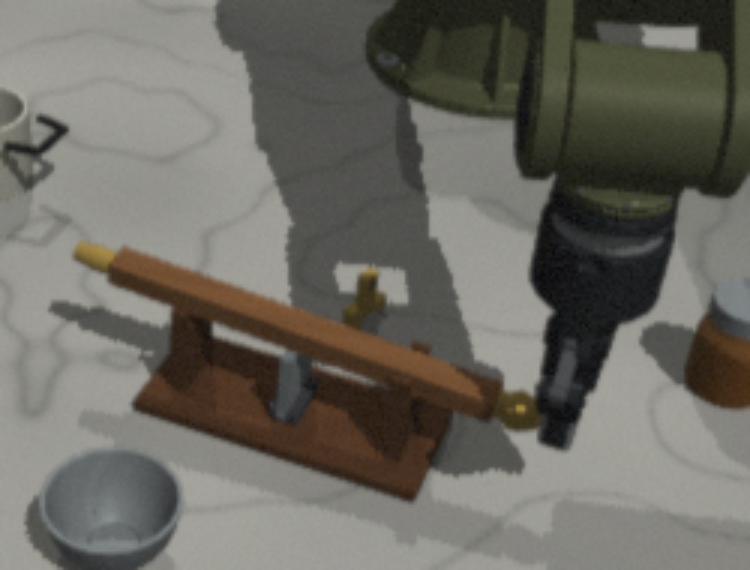

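```bash
python3 -m pendant '[[[0,2,0,0,0],[0,4,0,0,0],[0,6,0,0,0],[0,8,0,0,0],[0,10,0,0,0],[0,12,0,0,0],[0,12,0,0,0]]]'; python3 -c "
from h import *
tilt()"
```

```text
clock: 4.42
tcp_pos: [0.5727, 0.2091, 0.0702]
tool_rot: [3.141, 0.052, -0.0]
force: [-0.0, 1.4, 0.1]
grip_width: -0.002
rect [217.4 180.2 154.4  61.4] score 0.69 slope 19.9 level/tipped model [16.77 20.2 ] tilt 4.1
```

```bash
python3 -m pendant '[[[0,2,0,0,0],[0,4,0,0,0],[0,6,0,0,0],[0,8,0,0,0],[0,8,0,0,0]]]'; python3 -c "
from h import *
tilt()"
```

```text
clock: 5.15
tcp_pos: [0.573, 0.2012, 0.0703]
tool_rot: [3.141, 0.052, 0.0]
force: [0.5, 0.2, 1.0]
grip_width: 0.003
rect [213.8 177.3 153.6  62.3] score 0.85 slope 19.57 level/tipped model [16.77 20.2 ] tilt 3.67
```

```bash
python3 -m pendant '[[[0,2,0,0,0],[0,4,0,0,0],[0,5,0,0,0],[0,5,0,0,0]]]'; python3 -c "
from h import *
tilt()"
```

```text
clock: 5.75
tcp_pos: [0.5732, 0.1963, 0.0703]
tool_rot: [3.141, 0.052, 0.0]
force: [0.2, 0.9, 1.2]
grip_width: 0.001
rect [212.2 175.  154.4  64.8] score 0.83 slope 19.94 level/tipped model [16.77 20.2 ] tilt 4.16
```

```bash
python3 -m pendant '[[[0,2,0,0,0],[0,4,0,0,0],[0,4,0,0,0],[0,4,0,0,0]]]'; python3 -c "
from h import *
tilt()"
```

```text
clock: 6.35
tcp_pos: [0.5732, 0.1922, 0.0702]
tool_rot: [3.141, 0.052, -0.0]
force: [-0.3, 0.9, 0.0]
grip_width: 0.0
rect [214.  249.2  46.   43.6] score 0.7 slope -1.61 level/tipped model [16.77 20.2 ] tilt -24.13
```

```bash
python3 -m pendant '[[[0,2,0,0,0],[0,3,0,0,0],[0,3,0,0,0],[0,3,0,0,0]]]'; python3 -c "
from h import *
tilt('s3')"
```

```text
clock: 6.95
tcp_pos: [0.5734, 0.1893, 0.0703]
tool_rot: [3.141, 0.052, -0.0]
force: [0.3, 0.7, -0.2]
grip_width: 0.001
rect [210.5 176.4 151.2  60.4] score 0.64 slope 19.88 level/tipped model [16.77 20.2 ] tilt 4.08
```

```bash
sed -i 's/^    if not d: /    d=[e for e in d if e["rect"][2]>120]\n    if not d: /' h.py; python3 -m pendant '[[[0,1,0,0,0],[0,2,0,0,0],[0,2,0,0,0],[0,-2,0,0,0],[0,-4,0,0,0],[0,-4,0,0,0],[0,-4,0,0,0]]]'; python3 -c "
from h import *
tilt()"
```

```text
clock: 7.92
tcp_pos: [0.5732, 0.1934, 0.0702]
tool_rot: [3.141, 0.052, -0.0]
force: [0.6, 0.2, -0.8]
grip_width: 0.002
rect [209.1 176.5 154.7  61.8] score 0.74 slope 19.83 level/tipped model [16.77 20.2 ] tilt 4.01
```

```bash
python3 -m pendant '[[[0,4,0,0,0],[0,7,0,0,0],[0,9,0,0,0],[0,9,0,0,0],[0,6,0,0,0],[0,4,0,0,0],[0,4,0,0,0],[0,4,0,0,0],[0,4,0,0,0]]]'; python3 -c "
from h import *
tilt()"
```

```text
clock: 9.15
tcp_pos: [0.5734, 0.1894, 0.0703]
tool_rot: [3.141, 0.052, -0.0]
force: [-0.7, -0.3, -0.2]
grip_width: 0.002
rect [206.8 180.2 153.   53.4] score 0.74 slope 17.17 level/tipped model [16.77 20.2 ] tilt 0.51
```

```bash
python3 -m pendant '[[[0,4,0,0,0],[0,6,0,0,0],[0,8,0,0,0],[0,8,0,0,0],[0,5,0,0,0],[0,3,0,0,0],[0,3,0,0,0],[0,3,0,0,0],[0,3,0,0,0]]]'; python3 -c "
from h import *
tilt('s4')"
```

```text
clock: 10.38
tcp_pos: [0.5735, 0.1864, 0.0703]
tool_rot: [3.141, 0.052, -0.0]
force: [-0.2, 0.4, -0.2]
grip_width: -0.001
rect [208.8 182.  150.   51.3] score 0.89 slope 16.33 level/tipped model [16.77 20.2 ] tilt -0.58
```

View pics/s4.png

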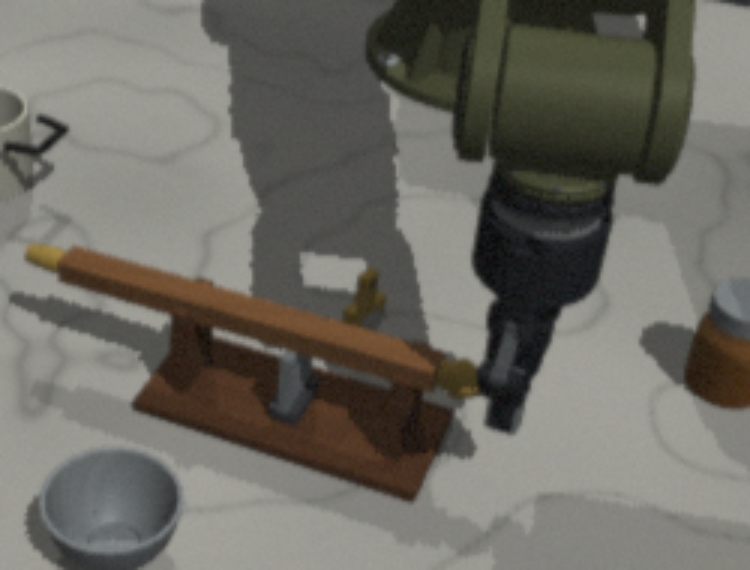

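The bar now lies level with the finger off it. I retreat and recheck it, and refine the stand position from the first pictures.

```bash
python3 -m pendant '[[[0,-10,0,0,0],[0,-25,0,0,0],[0,-40,0,0,0],[0,-45,-30,0,0],[0,-45,-70,0,0.5],[0,-45,-100,0,0.5],[0,-45,-100,0,0.5]]]'
python3 - <<'E'
from h import *
tilt()
print("plate foot",ray("scene",(296.,237.7),.012))
from scipy.optimize import least_squares
# base top corners (stand frame), readings
tc=[(212.7,192.8),(298.2,189.3),(298.8,225.2),(213.3,227.2)];B=[(.045,.105),(.045,-.105),(-.045,-.105),(-.045,.105)]
sc=[(150+171/1.8,110+225/1.8),(150+338/1.8,110+276/1.8),(150+361/1.8,110+240/1.8)];C=[(.045,-.105),(.045,.105),(-.045,.105)]
sc[0]=(200+135/3,100+403/3);sc[1]=(200+414/3,100+490/3);sc[2]=(200+455/3,100+418/3)
def W(q,a,z): c,s=np.cos(q[2]),np.sin(q[2]);return np.array([q[0]+c*a[0]-s*a[1],q[1]+s*a[0]+c*a[1],z])
def f(q,k): 
    r=[proj("top",W(q,a,.012))-p for a,p in zip(B,tc)] if 't' in k else []
    r+=[proj("scene",W(q,a,.012))-p for a,p in zip(C,sc)] if 's' in k else []
    return np.ravel(r)
for k in("t","s","ts"):
    o=least_squares(f,[.578,.04,.033],args=(k,),loss="soft_l1");print(k,o.x.round(4),o.fun.round(1))
q=o.x
T=cv2.resize(cv2.imread("pics/top0.png")[185:235,205:305],None,fx=8,fy=8,interpolation=2)
def L(P3,col): 
    pts=np.array([(proj("top",W(q,a,z))-(205,185))*8 for a,z in P3]).astype(int);cv2.polylines(T,[pts],True,col,1)
L([(b,.012) for b in B],(0,255,0));L([((x,y),.07) for x,y in[(.022,.004),(.022,-.004),(-.022,-.004),(-.022,.004)]],(255,255,0))
cv2.imwrite("pics/v5.png",T)
E
```

```text
clock: 11.35
tcp_pos: [0.5727, 0.2326, 0.1729]
tool_rot: [-3.14, -0.053, -0.007]
force: [-0.8, -0.3, -0.0]
grip_width: 0.497
rect [205.4 181.7 155.9  50.4] score 0.92 slope 16.25 level/tipped model [16.77 20.2 ] tilt -0.68
plate foot [0.58838261 0.04323766 0.012     ]
t [0.5771 0.0384 0.0291] [-0.3 -1.3  0.1 -0.3  0.9  0.4 -0.5  1. ]
s [0.5812 0.0449 0.0204] [-0.7 -0.4  0.2  2.8  0.3 -1.5]
ts [0.5771 0.041  0.032 ] [-1.4 -1.2 -1.  -0.5 -0.1  0.3 -1.5  1.1 -1.4 -1.8 -0.5  0.4 -0.9 -3.7]
```

View pics/v5.png

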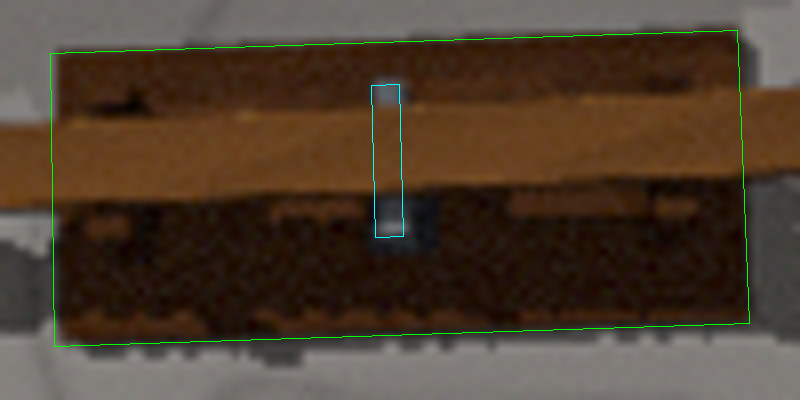

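```bash
python3 - <<'E'
from h import *
tilt()
im=bot.get_image("top");cv2.imwrite("pics/t6.png",im[:,:,::-1])
hsv=cv2.cvtColor(im,cv2.COLOR_RGB2HSV)
cv2.imwrite("pics/v6.png",cv2.resize(im[185:235,205:305,::-1],None,fx=8,fy=8,interpolation=2))
for col in (235,245,253,261,272):
    print(col,[tuple(int(v) for v in hsv[r,col]) for r in range(194,214)])
E
python3 -m pendant '[[[-40,40,0,0.08,0.5],[-80,90,0,0.16,0.5],[-115,140,0,0.236,0.5],[-129,185,0,0.236,0.5],[-129,185,25,0.236,0.5],[-129,185,60,0.236,0.5],[-129,185,70,0.236,0.5],[-129,185,70,0.236,0.5]]]'
python3 - <<'E'
from h import *
p,r,s=tcp();print(p.round(4),np.degrees(np.arctan2(r[1,0],r[0,0])))
im=bot.get_image("scene");im2=bot.get_image("top");z=lambda i:cv2.resize(i[:,:,::-1],None,fx=5,fy=5,interpolation=2)
cv2.imwrite("pics/v7.png",np.hstack([z(im[130:230,270:350]),z(im2[215:315,220:300])]))
E
```

```text
rect [206.3 179.7 155.3  52.7] score 0.6 slope 16.23 level/tipped model [16.77 20.2 ] tilt -0.72
235 [(12, 185, 73), (12, 169, 74), (13, 185, 88), (13, 189, 85), (12, 177, 91), (14, 174, 114), (14, 178, 113), (15, 179, 114), (14, 171, 119), (12, 163, 119), (14, 175, 118), (14, 169, 122), (14, 170, 123), (13, 167, 127), (14, 174, 119), (15, 181, 55), (16, 170, 42), (8, 144, 39), (10, 149, 41), (3, 162, 44)]
245 [(14, 193, 66), (10, 163, 72), (10, 157, 73), (11, 170, 72), (15, 183, 78), (15, 182, 112), (14, 169, 118), (14, 174, 117), (15, 166, 120), (14, 173, 118), (14, 169, 121), (14, 173, 118), (14, 168, 117), (15, 174, 113), (14, 180, 112), (13, 165, 62), (12, 164, 87), (12, 174, 88), (13, 176, 84), (13, 185, 44)]
253 [(8, 102, 75), (135, 5, 103), (103, 31, 117), (115, 14, 113), (14, 121, 112), (15, 186, 115), (14, 166, 118), (14, 183, 120), (14, 178, 119), (14, 173, 121), (15, 171, 121), (14, 176, 116), (14, 178, 113), (14, 164, 120), (14, 182, 115), (8, 68, 60), (109, 30, 68), (99, 27, 67), (95, 17, 90), (107, 14, 132)]
261 [(9, 154, 71), (11, 180, 75), (11, 174, 85), (15, 170, 99), (15, 165, 133), (14, 176, 119), (14, 175, 118), (15, 178, 122), (15, 177, 117), (14, 168, 111), (14, 172, 113), (14, 180, 115), (13, 160, 121), (14, 168, 117), (15, 173, 81), (12, 197, 44), (9, 176, 42), (14, 162, 44), (9, 188, 46), (12, 156, 44)]
272 [(11, 170, 72), (11, 178, 73), (13, 182, 77), (14, 182, 87), (14, 177, 121), (15, 171, 115), (13, 168, 112), (15, 173, 112), (14, 179, 114), (14, 180, 116), (16, 171, 118), (14, 164, 123), (14, 173, 125), (14, 175, 124), (14, 178, 63), (13, 170, 72), (13, 190, 78), (13, 167, 75), (9, 157, 39), (13, 158, 42)]
clock: 12.6
tcp_pos: [0.4491, 0.0424, 0.1002]
tool_rot: [3.125, -0.318, -0.002]
force: [0.2, -0.3, 0.1]
grip_width: 0.501
[0.4491 0.0424 0.1002] -11.618923696021076
```

View pics/v7.png

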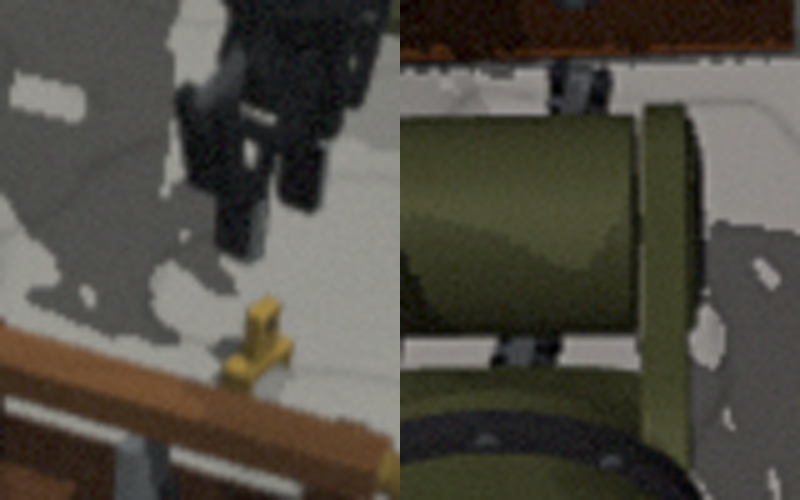

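Run:
```python
from h import *
print("lug top",ray("scene",(323,191),.042), "plate mid",ray("scene",(270+258/5,130+358/5),.014))
print("proj tips",proj("scene",[.4491,.0424,.085]),proj("scene",[.4491,.0424,.042]))
print("bar at edge",ray("top",(253,203.2),.088)); print("edge steel",ray("top",(205+388/8,185+95/8),.07),ray("top",(205+392/8,185+228/8),.07))
```

```text
lug top [0.44829192 0.04648247 0.042     ] plate mid [0.4523493 0.0472297 0.014    ]
proj tips [322.85157731 175.38832159] [321.20738069 190.68389813]
bar at edge [0.57888291 0.04109357 0.088     ]
edge steel [0.59622329 0.04103484 0.07      ] [0.55771032 0.03965681 0.07      ]
```

```bash
python3 -m pendant '[[[0,-1,25,0,0.5],[0,-1,45,0,0.5],[0,-1,60,0,0.5],[0,-1,64,0,0.5],[0,-1,64,0,0.5],[0,-1,64,0,0.5],[0,-1,64,0,0],[0,-1,64,0,0],[0,-1,64,0,0],[0,-1,64,0,0],[0,-1,64,0,0]]]'; python3 -m pendant '[[[0,0,-5,0,0],[0,0,-20,0,0],[0,0,-50,0,0],[0,0,-80,0,0],[0,0,-100,0,0],[0,0,-100,0,0],[0,0,-100,0,0]]]'
python3 - <<'E'
from h import *
p,r,s=tcp();print(p.round(4))
im=bot.get_image("scene");z=lambda i:cv2.resize(i[:,:,::-1],None,fx=7,fy=7,interpolation=2)
q=proj("scene",p);print(q);x,y=q.astype(int);cv2.imwrite("pics/v8.png",z(im[y-35:y+45,x-50:x+50]))
tilt()
E
```

```text
clock: 14.08
tcp_pos: [0.4496, 0.0432, 0.0368]
tool_rot: [-3.125, 0.318, -0.001]
force: [-1.1, -0.5, 5.7]
grip_width: 0.195
clock: 14.95
tcp_pos: [0.4491, 0.0432, 0.1359]
tool_rot: [3.125, -0.318, -0.001]
force: [0.7, 1.3, -0.5]
grip_width: 0.195
[0.4491 0.0432 0.1359]
[325.27135175 156.26985285]
rect [208.6 182.6 153.3  52.6] score 0.57 slope 16.24 level/tipped model [16.77 20.2 ] tilt -0.7
```

View pics/v8.png

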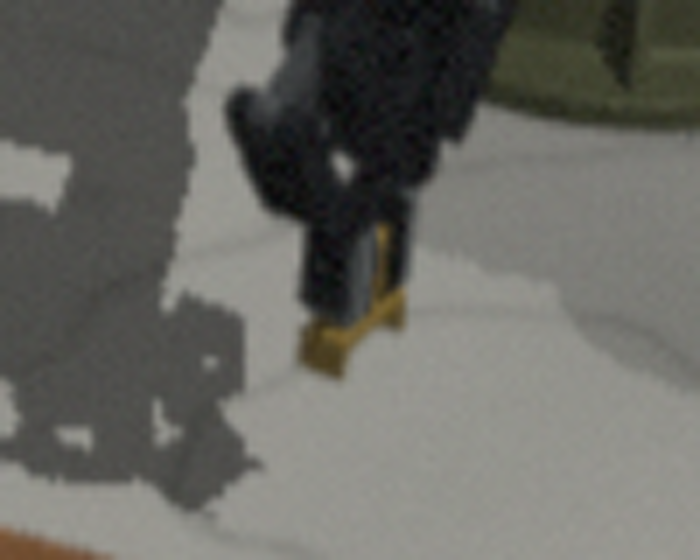

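The grip holds (opening 0.195, about 17 mm) and the bar is still level. Next I carry the saddle over the edge, staying high.

```bash
python3 -m pendant '[[[0,0,-20,0,0],[0,0,-39,-0.06,0],[40,-8,-39,-0.12,0],[80,-15,-39,-0.2,0],[110,-21,-39,-0.236,0],[127,-23,-39,-0.236,0],[127,-23,-39,-0.236,0],[127,-23,-25,-0.236,0],[127,-23,-10,-0.236,0],[127,-23,1,-0.236,0],[127,-23,1,-0.236,0],[127,-23,1,-0.236,0]]]'
python3 - <<'E'
from h import *
p,r,s=tcp();print(p.round(4),np.degrees(np.arctan2(r[1,0],r[0,0])))
im=bot.get_image("scene");q=proj("scene",p);print(q);x,y=q.astype(int);print(x,y)
cv2.imwrite("pics/v9.png",cv2.resize(im[y-25:y+60,x-60:x+60,::-1],None,fx=6.6,fy=6.6,interpolation=2))
tilt()
E
```

```text
clock: 16.6
tcp_pos: [0.5786, 0.0402, 0.1357]
tool_rot: [-3.141, -0.052, -0.001]
force: [0.3, 0.6, -0.5]
grip_width: 0.196
[0.5786 0.0402 0.1357] 1.8906340269578972
[299.75756891 188.19187138]
299 188
rect [207.  184.2 154.4  44.4] score 0.7 slope 16.27 level/tipped model [16.77 20.2 ] tilt -0.66
```

View pics/v9.png

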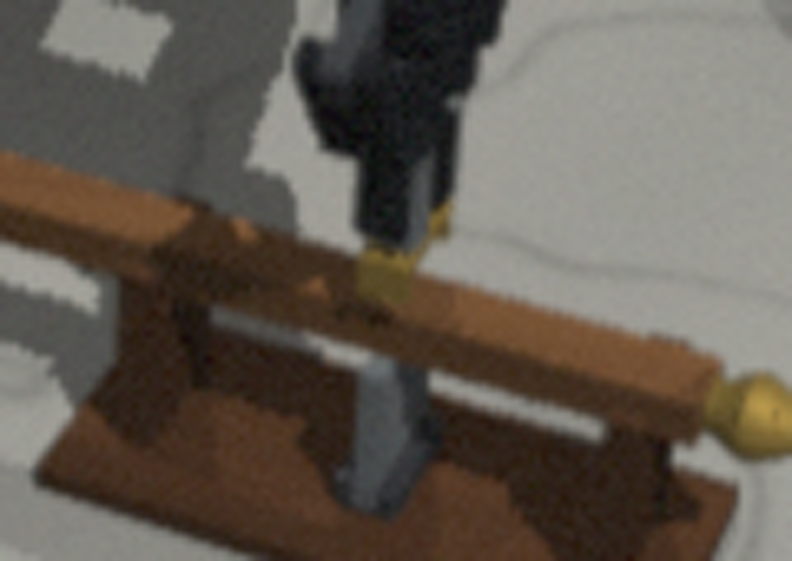

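The saddle hangs over the plate: leg centre at about (385,280), plate face at about (380,370), as expected for the same y. I lower it slowly.

```bash
python3 -m pendant '[[[0,0,4,0,0],[0,0,8,0,0],[0,0,11,0,0],[0,0,13,0,0],[0,0,15,0,0],[0,0,16,0,0],[0,0,16,0,0]]]'
python3 -c "
from h import *
tilt();print(tcp()[0],tcp()[2]['force'])"
```

```text
clock: 17.62
tcp_pos: [0.5784, 0.0401, 0.1193]
tool_rot: [3.141, 0.052, -0.0]
force: [-0.9, 0.2, -0.5]
grip_width: 0.193
rect [207.7 180.6 152.8  53.1] score 0.59 slope 16.32 level/tipped model [16.77 20.2 ] tilt -0.6
[0.57845023 0.04013029 0.11937929] [ 0.58916489 -1.03174224  0.17142699]
```

```bash
python3 -m pendant '[[[0,0,1,0,0],[0,0,2,0,0],[0,0,3,0,0],[0,0,3.5,0,0],[0,0,3.5,0,0],[0,0,3.5,0,0]]]'
python3 -c "
from h import *
tilt();print(np.mean([(bot.get_image('top'),bot.state()['force'])[1] for _ in range(6)],0),tcp()[0])"
```

```text
clock: 18.48
tcp_pos: [0.5784, 0.0401, 0.1158]
tool_rot: [3.141, 0.052, -0.0]
force: [-0.1, -0.2, -0.9]
grip_width: 0.195
rect [205.9 179.9 154.3  53.6] score 0.98 slope 16.36 level/tipped model [16.77 20.2 ] tilt -0.55
[ 0.18468194 -0.19061192 -0.50711352] [0.57840451 0.04013309 0.1157937 ]
```

```bash
python3 -m pendant '[[[0,0,0.5,0,0],[0,0,1,0,0],[0,0,1,0,0],[0,0,1,0,0]]]'
python3 -c "
from h import *
tilt();print(np.mean([(bot.get_image('top'),bot.state()['force'])[1] for _ in range(6)],0),tcp()[0])"
```

```text
clock: 19.38
tcp_pos: [0.5784, 0.0402, 0.1149]
tool_rot: [-3.141, -0.052, -0.0]
force: [-0.7, 0.8, 1.7]
grip_width: 0.197
rect [207.4 178.9 152.1  54.4] score 0.7 slope 16.52 level/tipped model [16.77 20.2 ] tilt -0.33
[-0.20211071  0.75819887  2.03826604] [0.57842722 0.04014117 0.11483508]
```

Light seating contact at the expected height (about 2.5 N at TCP z 0.1149). I open, wait, then rise.

```bash
python3 -m pendant '[[[0,0,0,0,0.22],[0,0,0,0,0.25],[0,0,0,0,0.3],[0,0,0,0,0.4],[0,0,0,0,0.4],[0,0,0,0,0.4],[0,0,-5,0,0.4],[0,0,-15,0,0.4],[0,0,-35,0,0.4],[0,0,-60,0,0.4],[0,0,-80,0,0.4],[0,0,-80,0,0.4]]]'
python3 - <<'E'
from h import *
tilt()
im=bot.get_image("scene");x,y=299,188
cv2.imwrite("pics/v10.png",cv2.resize(im[165:265,200:400,::-1],None,fx=4,fy=4,interpolation=2))
E
```

```text
clock: 21.28
tcp_pos: [0.579, 0.0402, 0.1967]
tool_rot: [3.141, 0.052, 0.005]
force: [0.1, 0.0, -1.0]
grip_width: 0.402
rect [209.4 182.2 151.2  50.2] score 0.57 slope 16.37 level/tipped model [16.77 20.2 ] tilt -0.53
```

View pics/v10.png

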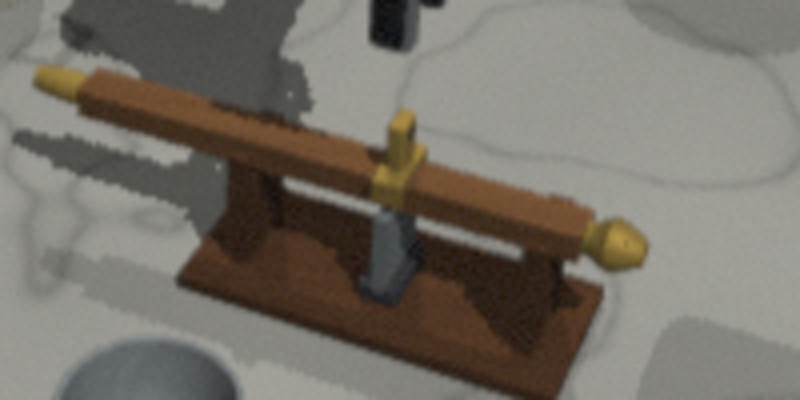

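The saddle sits astride the bar (leg at about 390,190), directly above the plate (about 393,215), and both rests are clear of the bar. I move away, recheck and look from the top.

```bash
python3 -m pendant '[[[-20,0,-40,0,0.4],[-60,0,-60,0,0.4],[-110,0,-60,0,0.4],[-150,-60,-60,0,0.4],[-150,-110,-60,0,0.4],[-150,-150,-60,0,0.4],[-150,-180,-60,0,0.4],[-150,-180,-60,0,0.4],[-150,-180,-60,0,0.4]]]'
python3 - <<'E'
from h import *
tilt();tilt();print(tcp()[0])
im=bot.get_image("top")
cv2.imwrite("pics/v11.png",cv2.resize(im[175:300,170:340,::-1],None,fx=4.5,fy=4.5,interpolation=2))
E
```

```text
clock: 22.55
tcp_pos: [0.4224, 0.2146, 0.2542]
tool_rot: [3.141, 0.052, -0.002]
force: [0.3, -0.3, 0.8]
grip_width: 0.403
rect [205.6 179.  157.9  53.5] score 0.7 slope 16.31 level/tipped model [16.77 20.2 ] tilt -0.61
rect [209.2 182.2 153.8  52. ] score 0.93 slope 16.29 level/tipped model [16.77 20.2 ] tilt -0.63
[0.42269044 0.21438894 0.25475775]
```

View pics/v11.png

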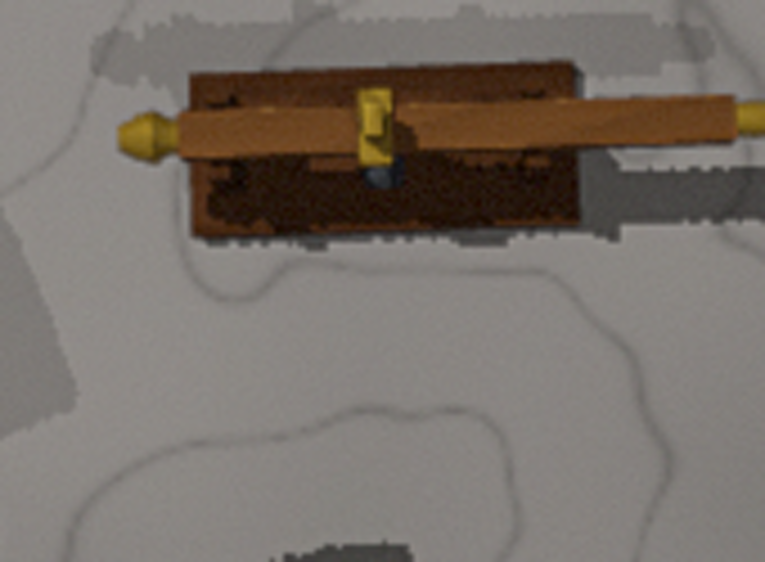

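```bash
python3 -c "
from h import *
tilt();print(bot.hand_in())"
```

```text
rect [205.5 181.2 154.6  53.5] score 0.83 slope 16.4 level/tipped model [16.77 20.2 ] tilt -0.49
the job is handed in; nothing more can be done
None
```

I handed the job in at about 23 s: the bar rests level on the edge alone, and the brass saddle sits astride it right over the edge. I pushed the bar's big tip with shut fingers in small steps, backing off to check, until it stayed level. Then I lowered the saddle onto it with about 2.5 N and let go.

- **Level:** my last tilt readings were -0.5 to -0.6°, steady over about 2 s after release. The same measure read about 4.1° for the known 4.5° tip, so the true tilt is probably about -0.2°. I did not measure it any other way.
- **Saddle position:** in both cameras the saddle is centred over the steel plate to within about 1–2 mm. The two cameras disagreed by about 3–4 mm in y. I followed the top camera, because the tool's known position showed the scene camera to be the one that was off.
- **Bar network:** it once picked the bowl instead of the bar. I dropped that reading and measured again.
- **Bowl, jar and pot:** the arm did not go near them. I did not measure their positions again at the end.

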